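# Put the spare nut in the push-latch case and shut it

### The job

Put the stainless union nut away in the small grey case with the blue lid and leave the lid latched shut. The lid has a push-push latch: press its front edge fully down and let go, see that it springs open, lay the nut inside, then push the lid over and press it fully down again so that it stays shut when you let go. Leave the two amber bottles beside the case where they stand.

Things in the scene. Friction and masses are not known exactly. Their poses are not given: they have to be found in the camera images.
- case: Grey open-topped case fixed to the bench, outer 130 (x) x 150 (y) x 40 mm high, walls 4 mm, inner floor 6 mm up, under a blue hinged lid. Origin: centre of its underside. Its -x side is the front with a black latch housing (front towards the robot), the lid's hinge runs along its +x side; y is its width, z up.
- case_lid (a joint): Blue lid's angle, rad: 0 latched shut (level), 1.5 standing open (end stop), -0.08 pressed to the stop, 9 mm down at the mark. Unlatched, a spring (3 to 4 N at the mark) swings it open in about 1.5 s. Each press to the stop (5 to 10 N) and release switches the latch: shut springs open, open catches at 0; a press under 5 mm changes nothing. It starts shut.
- lid_hinge (a point): Point on the lid's hinge axis at mid width, 64 mm from the case's origin along its +x and 54 mm above its underside. The axis is the case's y axis. The lid is a 4 mm plate 160 mm wide that reaches 136 mm from this axis, its outer face 2 mm from it, with a 16 mm skirt at front and sides.
- lid_pad (a point): Centre of the round black press mark (26 mm across) on the outer (upper) face of the lid, 115 mm from the hinge axis at mid width; 57 mm above the bench when shut. Axes turn with the lid: -x from the hinge to the free edge, +z out of the outer face.
- nut: Stainless hexagonal union nut, 34 mm across flats (the flats face its own +-x), 39 mm across corners (y), 18 mm high, 90 g, loose, lying flat on the bench. Origin: centre of its underside, z up.
- capped_bottle: Loose amber bottle with black screw cap, 29 mm diameter, 60 mm tall, standing; bystander. Origin: centre of its base.
- plugged_bottle: Loose amber bottle with white plug, 29 mm diameter, 63 mm tall, standing; bystander. Origin: centre of its base.
There are look-alikes about, which are no part of the job. There is more than one size of the nut; the job needs the smaller.

How it is judged (in metres and radians):
On the way, in this order (a step that is already met when the one before it is completed fails the run):
1. the lid has sprung open (value of joint case_lid above 1.3 rad), for 0.2 s.
2. the nut lies in the open case, let go (value of joint case_lid above 1 rad and x of nut in the frame of case between -0.06 and 0.06 m and y of nut in the frame of case between -0.07 and 0.07 m and z of nut in the frame of case below 0.035 m and contact force between the fingers and nut below 0.1 N and linear speed of nut below 0.03 m/s), for 0.2 s.
At the end, for the whole second after the job is handed in: The lid stays latched shut by itself (within 0.03 rad of the shut angle) and the nut lies at rest inside the case (value of joint case_lid between -0.03 and 0.03 rad and x of nut in the frame of case between -0.06 and 0.06 m and y of nut in the frame of case between -0.07 and 0.07 m and z of nut in the frame of case below 0.035 m and linear speed of nut below 0.03 m/s); the robot touches nothing.
It fails at once if one of the two loose bottles is shifted by more than 40 mm or knocked over (distance of any of capped_bottle, plugged_bottle from where it was at the start of the episode above 0.04 m or angle between any of capped_bottle, plugged_bottle's own z axis and vertical above 0.7 rad).
It also fails if it takes over 58 s, if anything falls off the work surface, if the arm or the gripper's body presses on something with over 40 N, if the wrist force passes 120 N, or if a joint passes its speed limit or range.

### The arm

A 6-joint arm with a two-finger parallel gripper is mounted at the origin on a cart in front of the work surface, level with it; the furniture and walls round the work are solid. World frame = base frame: x ahead of the robot, y to its left, z up, the work surface at z = 0. Lengths are in mm, angles in degrees, forces in N, time in s.
With the tool pointing down it reaches from about 350 to 850 mm from the base axis. Payload 8.1 kg.
Tool frame: the origin (TCP) lies at the very end of the fingers, on their centre line; the grasp point (between the pads) lies 19 mm behind it (r.grip_point_offset is the distance from the TCP to the grasp point, in mm); z points along the fingers, y is the line along which they close (so a half turn about z gives the same grasp; the last joint's range is limited). The gripper opens to 85 mm and grips with 20 to 120 N. Pads are 22 mm wide; open, the fingers measure 114 mm over their backs; the gripper's body (76 mm by 85 mm) begins 54 mm behind the grasp point. The pads swing forward as they close: fully open they stand 13 mm farther back than shut.
Start: joints at [67.185, 7.471, 85.268, -0, 87.261, -4.893], TCP at [184.613, 570.897, 231.292] pointing down, gripper open.
Joint ranges: [-169.43, 169.43], [-51.17, 129.36], [1.28, 143.12], [-76.62, 256.62], [0, 156.53], [-152.29, 152.29]. Speed limits (degrees/s): [136.94, 136.94, 159.86, 180, 180, 180].

### API

Orientations are given as [roll, pitch, yaw] about the fixed x, y, z axes, in that order (R = Rz(yaw) Ry(pitch) Rx(roll)).
In Python, from bench import status, eyes, r gives the robot as it stands.
- The arm moves only by the shell command python3 -m handwheel 'ROWS' [FORCE]. ROWS is a JSON object whose one key "series" holds a list that holds one entry, the list of rows, each a list of 7 numbers: the shift along the tool's x, y, z in cm, then the turn, a rotation vector about the tool's x, y, z in rad, then the opening, from 0 (shut) to 1 (fully open). In form: {"series": [[[tx, ty, tz, rx, ry, rz, claw], ...]]}. A call has 1 to 12 rows; each row is the pose to reach, as a shift and turn from the pose commanded when the call began, along the tool's axes at that moment; what a row does not reach only later rows make up. A row lasts 1/8 s, in which the tool goes at most 62.5 mm and 10.7 degrees, less where a joint would pass 70% of its speed; a pose out of reach is approached as far as the arm can. A call with a gripper value outside its range is refused whole. The fingers move at their own pace and stop on an object; FORCE is the grip in N (left out, the last holds). Time passes only in rows, so rows that repeat a pose let the fingers close. It gives the time, the measured TCP pose, the force, the opening and the grip force at its end, in the units of the state.
- status.sense(): the state, without advancing time (a new reading comes with each control period).
- eyes.snapshot(name): name is "side" or "top" or "wrist"; returns a dict with "img" (400x640x3 uint8, red, green, blue), "mtx" (3x3 intrinsics, pixels), "R" (3x3) and "t" (3): a world point X has camera coordinates R X + t. Camera axes: x right, y down, z forward; pixel columns grow to the right and rows downward; lengths in mm; the calibration is good to about 2 mm. A picture is of the moment at which its call begins. There is no depth.
- r.hand_in(): hands the job in; it is judged then, once.
The state is a dict: "time": time; "joint_pos": joint angles; "qd": joint speeds; "joint_efforts": joint torques, N m; "tool_pos": TCP position; "tcp_rot": TCP orientation; "ft_force": force on the tool from outside, world axes, zero at the start; "wrist_torque": the same for the moment, N m; "finger_gap": finger opening in mm; "grip_force": force on a finger pad.
Only numpy, scipy, OpenCV 4.12 (cv2) and the standard library are available. Lean on these libraries where they do the work, as an engineer would, in place of code of your own. Each camera call takes 0.05 s, during which the arm holds its last target. There are 200 camera calls.

## Working session

There is one attempt and no reset: what is moved stays moved. The work goes in short steps, Python scripts to look and compute and a shell command to move; the robot and the scene stay as the last step left them, time stands still between calls to the robot, and variables do not carry over. Pictures are saved under pics/ and viewed, at most 10 in all, crops included, and the job is handed in when it is done.

```bash
ls; mkdir -p pics
python3 - <<'E'
from bench import status, eyes, r
import cv2, json, numpy as np, pickle
s=status.sense(); print({k:np.round(v,2).tolist() for k,v in s.items()}, r.grip_point_offset)
for n in ("top","side"):
    d=eyes.snapshot(n); cv2.imwrite(f"pics/{n}0.png",d["img"][:,:,::-1]); pickle.dump(d,open(f"{n}0.pkl","wb")); print(n,np.round(d["mtx"],1).tolist(),np.round(d["R"],3).tolist(),np.round(d["t"],1))
E
```

```text
pics
{'time': 0.0, 'joint_pos': [67.18, 7.52, 85.33, -0.0, 87.26, -4.89], 'qd': [-0.02, -0.06, -0.02, 0.01, -0.03, 0.02], 'joint_efforts': [0.0, -56.94, -50.06, 0.0, 0.01, 0.0], 'tool_pos': [184.4, 570.37, 230.23], 'tcp_rot': [-179.89, -0.01, 162.08], 'ft_force': [-1.23, -0.16, 0.07], 'wrist_torque': [-0.01, -0.0, 0.03], 'grip_force': 0.0, 'finger_gap': 85.46} 18.700000000000003
top [[413.8, 0.0, 310.6], [0.0, 413.8, 200.4], [0.0, 0.0, 1.0]] [[0.104, -0.995, -0.006], [-0.975, -0.101, -0.199], [0.198, 0.027, -0.98]] [151.3 530.7 947.9]
side [[393.2, 0.0, 324.7], [0.0, 393.2, 199.1], [0.0, 0.0, 1.0]] [[-0.981, -0.193, 0.025], [-0.118, 0.489, -0.864], [0.154, -0.851, -0.502]] [ 537.    36.8 1002.9]
```

View pics/top0.png

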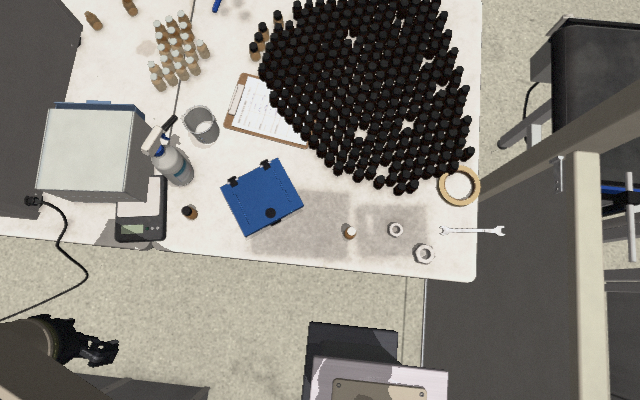

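View pics/side0.png

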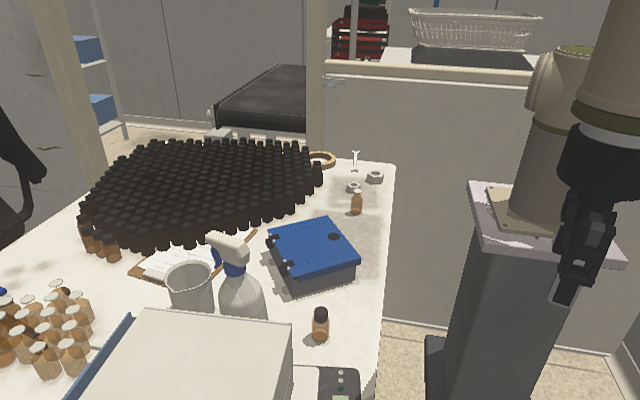

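The top view shows the lid around (261,197) with its press mark at (270,213) and the capped bottle at (189,212). The plugged bottle is at (350,232).
Nut candidates in the top view are the hex nut at (395,229), a bigger hex nut at (424,253) and the tape ring at (459,186), which is no nut. The side view shows the nuts at (353,187) and (375,177). I choose (395,229), the smaller one, and will check it in a crop.

```bash
cat > h.py <<'E'
import numpy as np, cv2, pickle
def ray(d,p):
    v=d["R"].T@np.linalg.inv(d["mtx"])@np.array([p[0],p[1],1.]); return -d["R"].T@d["t"], v/np.linalg.norm(v)
def plane(d,p,z):
    c,v=ray(d,p); return c+v*(z-c[2])/v[2]
def tri(obs):
    A=np.zeros((3,3));b=np.zeros(3)
    for d,p in obs:
        c,v=ray(d,p);M=np.eye(3)-np.outer(v,v);A+=M;b+=M@c
    X=np.linalg.solve(A,b); return X,[np.linalg.norm((np.eye(3)-np.outer(v,v))@(X-c)) for c,v in (ray(*o) for o in obs)]
def proj(d,X):
    q=d["mtx"]@(d["R"]@np.asarray(X,float)+d["t"]); return q[:2]/q[2]
def load(n): return pickle.load(open(n,"rb"))
E
python3 - <<'E'
from h import *
T,S=load("top0.pkl"),load("side0.pkl")
def lid(d,box):
    hsv=cv2.cvtColor(d["img"],cv2.COLOR_RGB2HSV); m=cv2.inRange(hsv,(95,120,40),(125,255,255)); k=np.zeros_like(m); x0,y0,x1,y1=box;k[y0:y1,x0:x1]=m[y0:y1,x0:x1]
    c=max(cv2.findContours(k,cv2.RETR_EXTERNAL,cv2.CHAIN_APPROX_NONE)[0],key=cv2.contourArea)
    h=cv2.convexHull(c); poly=cv2.approxPolyDP(h,6,True)[:,0]
    ins=np.zeros_like(m);cv2.fillPoly(ins,[h],255);ins=cv2.erode(ins,np.ones((9,9)))
    dk=cv2.bitwise_and(ins,cv2.inRange(hsv,(0,0,0),(179,255,60)))
    n,l,st,ce=cv2.connectedComponentsWithStats(dk); i=1+np.argmax(st[1:,4]) if n>1 else 0
    return poly,ce[i],st[i]
pt=lid(T,(210,150,310,245)); ps=lid(S,(255,205,365,285)); print(pt,ps)
print("pad",tri([(T,pt[1]),(S,ps[1])]))
for p in pt[0]: print(p,np.round(plane(T,p,56),1))
for p in ps[0]: print("s",p,np.round(plane(S,p,56),1))
for n,a,b in (("small",(395.5,229),(353.5,186)),("big",(424,253),(375,176)),("cap",(189,210),(321,312)),("plug",(349,229),(357,192))):
    print(n,*[np.round(q,1) for q in tri([(T,a),(S,b)])])
c1=cv2.resize(T["img"][195:275,330:450],(720,480),interpolation=cv2.INTER_CUBIC);cv2.imwrite("pics/nutcrop.png",c1[:,:,::-1])
E
```

```text
(array([[277, 158],
       [303, 205],
       [246, 236],
       [221, 187]], dtype=int32), array([270.11688312, 212.49350649]), array([266, 208,  10,  10,  77], dtype=int32)) (array([[360, 257],
       [292, 276],
       [268, 229],
       [327, 216]], dtype=int32), array([319.5, 199.5]), array([     0,      0,    640,    400, 256000], dtype=int32))
pad (array([481.81065243, 291.78703138, 135.37979221]), [np.float64(22.067359782707104), np.float64(22.067359782707207)])
[277 158] [609.6 299.   56. ]
[303 205] [498.7 222.4  56. ]
[246 236] [410.2 349.1  56. ]
[221 187] [522.6 425.9  56. ]
s [360 257] [412.6 347.2  56. ]
s [292 276] [523.6 427.   56. ]
s [268 229] [610.2 297.9  56. ]
s [327 216] [500.3 220.6  56. ]
small [469.6 -10.6  14. ] [0.3 0.3]
big [417.3 -83.4  15.3] [0.6 0.6]
cap [458.1 495.4  52.6] [0.7 0.7]
plug [449.8 107.6  62.2] [1.5 1.5]
```

View pics/nutcrop.png

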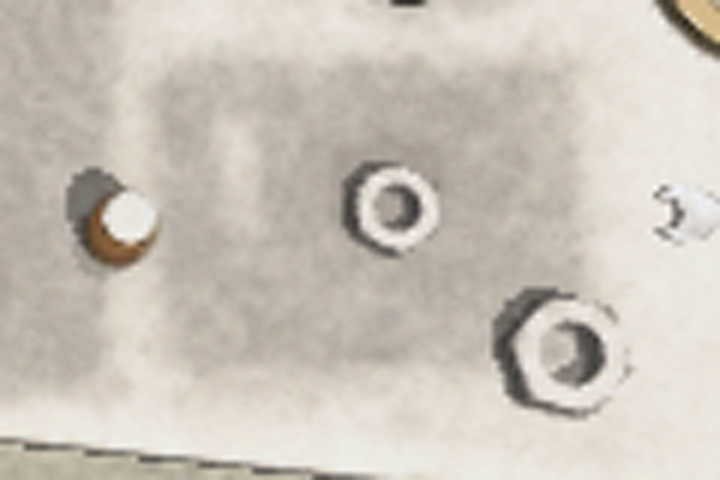

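The crop shows the smaller nut at (396,229.5) in the full image and a clearly larger one at (425,254), so the small one is confirmed. The plugged bottle is at (350,232).

Run:
```python
from h import *
T,S=load("top0.pkl"),load("side0.pkl")
g=cv2.cvtColor(S["img"],cv2.COLOR_RGB2HSV)
m=cv2.inRange(g,(0,0,0),(179,255,70)); m[:225]=0;m[250:]=0;m[:,:318]=0;m[:,350:]=0
n,l,st,ce=cv2.connectedComponentsWithStats(m); print(st[1:],ce[1:])
i=1+np.argmax(st[1:,4]); print("pad",tri([(T,(270.1,212.5)),(S,ce[i])]), plane(T,(270.1,212.5),57))
# nut orientation/top: bright mask
for d,b in ((T,(382,216,410,243)),(S,(343,178,364,196))):
    x0,y0,x1,y1=b; print(cv2.cvtColor(d["img"],cv2.COLOR_RGB2GRAY)[y0:y1,x0:x1])
```

```text
[[328 233  12   7  59]] [[333.45762712 236.11864407]]
pad (array([471.96255921, 298.54915158,  60.69469124]), [np.float64(0.36446003624290757), np.float64(0.3644600362429472)]) [472.19002599 298.98641493  57.        ]
[[182 183 179 180 176 178 182 182 176 174 169 166 173 176 178 175 174 175
  176 179 182 182 184 178 174 170 174 174]
 [178 181 176 174 176 179 183 180 179 176 170 163 162 167 172 170 173 172
  174 177 180 179 174 177 174 174 183 181]
 [169 173 174 178 178 174 179 177 172 170 167 161 157 160 167 171 173 167
  167 171 176 172 176 179 174 180 186 188]
 [169 172 170 171 166 169 166 168 167 162 164 161 164 161 159 160 160 163
  161 163 163 173 176 178 178 180 188 194]
 [172 178 178 166 160 158 162 162 161 159 163 160 164 165 164 158 157 158
  158 161 163 167 173 171 171 178 187 188]
 [175 176 174 165 161 158 163 162 160 158 163 160 160 164 159 159 161 158
  162 165 163 165 170 172 175 179 185 184]
 [177 179 174 166 156 157 160 160 113  97  98 103 112 124 141 164 161 159
  161 166 161 163 173 179 177 182 181 179]
 [176 173 173 163 162 158 156 111  97 105 106 169 206 208 206 2
[... 3180 characters left out ...]
1 127 107 108 109 112 115 116 110 121 157 178 181 168 156 147
  177 182 181]
 [172 176 158 118 109 110 111 112 119 117 136 189 215 232 234 228 219 197
  184 180 182]
 [172 179 114 103 102 108 109 111 121 118 156 230 235 231 230 232 231 230
  210 187 182]
 [174 178 150 111  98 106 105 110 121 119 128 189 230 238 235 235 232 232
  196 187 185]
 [175 173 178 149 109 103  99  95 101 110  98 117 185 212 209 208 201 200
  160 185 190]
 [176 172 173 176 143 138 142 132 130 139 123 107 101 111 112 112 115 128
  182 191 192]
 [179 180 179 179 178 179 183 183 183 185 164 140 116 110 109 110 118 141
  181 187 188]
 [181 183 184 185 183 183 185 186 189 183 157 127 117 121 120 120 134 141
  177 186 186]]
```

```bash
cat >> h.py <<'E'
from scipy.spatial.transform import Rotation as Ro
def to(X,yaw,s=None):
    "shift (cm) and rotvec in tool axes from present pose to X (mm) with tool down at yaw (deg)"
    from bench import status
    s=s or status.sense(); R=Ro.from_euler('xyz',s["tcp_rot"],degrees=True); G=Ro.from_euler('xyz',[180,0,yaw],degrees=True)
    print("now",np.round(s["tool_pos"],1),np.round(s["tcp_rot"],1),"F",np.round(s["ft_force"],1),"t",round(s["time"],2),"gap",round(s["finger_gap"],1))
    print("shift",np.round(R.inv().apply(np.array(X)-s["tool_pos"])/10,2),"turn",np.round((R.inv()*G).as_rotvec(),3))
E
python3 -c "
from h import *
to([472,299,100],214.6)"
```

```text
now [184.4 570.4 230.3] [-179.9   -0.   162.1] F [ 1.4 -0.2 -0.1] t 0.1 gap 85.6
shift [-35.72 -16.95  13.06] turn [-0.002 -0.001 -0.917]
```

```bash
python3 -m handwheel '{"series": [[[-5,-2.4,1,0,0,-0.12,0],[-10,-4.8,3,0,0,-0.28,0],[-15,-7.2,5,0,0,-0.44,0],[-20,-9.6,7,0,0,-0.6,0],[-25,-12,9,0,0,-0.76,0],[-30,-14.3,11,0,0,-0.917,0],[-34,-16,12.5,0,0,-0.917,0],[-35.7,-17,13,0,0,-0.917,0],[-35.7,-17,13,0,0,-0.917,0],[-35.7,-17,13,0,0,-0.917,0],[-35.7,-17,13,0,0,-0.917,0]]]}'
python3 - <<'E'
from h import *
to([472,299,60],214.6)
from bench import eyes
d=eyes.snapshot("wrist"); pickle.dump(d,open("w1.pkl","wb")); cv2.imwrite("pics/w1.png",d["img"][:,:,::-1]); print(d["R"].round(2),d["t"].round(0))
print(proj(d,[472,299,57]),proj(d,[566.8,364,57]))
E
```

```text
time: 1.48
tool_pos: [471.4, 300.5, 101.9]
tcp_rot: [180.0, 0.0, -145.3]
ft_force: [-0.8, -0.5, -0.0]
finger_gap: 0.1
grip_force: 0.0
now [471.4 300.5 101.9] [ 180.     0.  -145.3] F [-0.8 -0.5 -0. ] t 1.48 gap 0.1
shift [ 0.04 -0.16  4.19] turn [0.    0.001 0.002]
[[-0.57  0.82  0.  ]
 [ 0.78  0.54  0.3 ]
 [ 0.25  0.17 -0.95]] [  21. -533.   87.]
[315.90890278 226.42794033] [315.60384967 358.85434519]
```

View pics/w1.png

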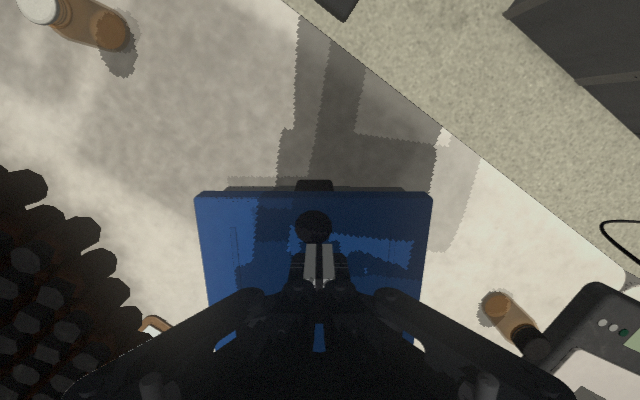

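The wrist view shows the press mark at (314,228), within 2 px of the projected point, and the fingertips are directly over it. Pressing down now.

```bash
python3 -m handwheel '{"series": [[[0,-0.1,2,0,0,0,0],[0,-0.1,3.8,0,0,0,0],[0,-0.1,4.4,0,0,0,0],[0,-0.1,4.8,0,0,0,0],[0,-0.1,5.2,0,0,0,0],[0,-0.1,5.4,0,0,0,0],[0,-0.1,5.5,0,0,0,0],[0,-0.1,5.5,0,0,0,0]]]}'
```

```text
time: 2.52
tool_pos: [472.8, 298.6, 46.9]
tcp_rot: [-180.0, 0.0, -145.4]
ft_force: [-4.5, -2.1, 6.4]
finger_gap: 0.2
grip_force: 3.1
```

```bash
python3 -m handwheel '{"series": [[[0,0,0.1,0,0,0,0],[0,0,0.2,0,0,0,0],[0,0,0.2,0,0,0,0]]]}'
```

```text
time: 2.9
tool_pos: [472.9, 298.6, 45.9]
tcp_rot: [-180.0, 0.0, -145.4]
ft_force: [-7.5, -3.7, 14.1]
finger_gap: -0.1
grip_force: 7.5
```

```bash
python3 -m handwheel '{"series": [[[0,0,-1,0,0,0,0],[0.5,0,-4,0,0,0,0],[4,0,-9,0,0,0,0],[8,0,-14,0,0,0,0],[10,0,-18,0,0,0,0],[10,0,-18,0,0,0,0],[10,0,-18,0,0,0,0],[10,0,-18,0,0,0,0],[10,0,-18,0,0,0,0],[10,0,-18,0,0,0,0],[10,0,-18,0,0,0,0],[10,0,-18,0,0,0,0]]]}';  python3 - <<'E'
from h import *
from bench import eyes
to([472,-11,150],200)
d=eyes.snapshot("side"); pickle.dump(d,open("side1.pkl","wb")); cv2.imwrite("pics/side1.png",d["img"][100:340,180:500,::-1])
E
```

```text
time: 4.4
tool_pos: [390.3, 241.7, 224.2]
tcp_rot: [180.0, -0.0, -145.4]
ft_force: [-0.1, -0.7, 0.5]
finger_gap: 0.0
grip_force: 0.0
now [390.3 241.7 224.2] [ 180.    -0.  -145.4] F [-0.1 -0.7  0.5] t 4.4 gap 0.0
shift [  7.63 -25.44   7.42] turn [ 0.    -0.     0.255]
```

View pics/side1.png

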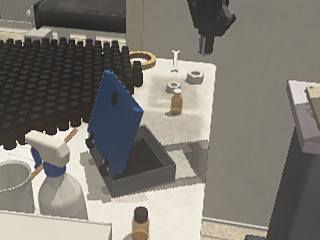

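The side crop shows the lid standing open, with its mark at crop (115,98) and the case empty. Next I go above the nut with the fingers part open.

```bash
python3 -m handwheel '{"series": [[[1.9,-5.8,0,0,0,0,0.7],[3.8,-11.6,2,0,0,0,0.7],[5.7,-17.4,4,0,0,0,0.7],[7,-22,6,0,0,0,0.7],[7.9,-25.3,8.5,0,0,0,0.7],[7.9,-25.3,8.5,0,0,0,0.7],[7.9,-25.3,8.5,0,0,0,0.7],[7.9,-25.3,8.5,0,0,0,0.7]]]}';  python3 - <<'E'
from h import *
from bench import eyes
T,S=load("top0.pkl"),load("side0.pkl")
print(tri([(T,(396.2,229.3)),(S,(353.3,184.7))]))
to([469,-11,130],214.6)
d=eyes.snapshot("wrist"); pickle.dump(d,open("w2.pkl","wb")); p=proj(d,[469,-11,18]); print(p)
cv2.imwrite("pics/w2.png",d["img"][:,:,::-1])
E
```

```text
time: 5.45
tool_pos: [469.4, -10.6, 140.3]
tcp_rot: [-179.9, 0.1, -145.3]
ft_force: [0.4, 0.3, 0.4]
finger_gap: 59.8
grip_force: 0.0
(array([469.58131379, -11.76259519,  17.13643118]), [np.float64(0.6676484791626295), np.float64(0.6676484791627131)])
now [469.4 -10.6 140.3] [-1.799e+02  1.000e-01 -1.453e+02] F [0.4 0.3 0.4] t 5.45 gap 59.8
shift [ 0.06 -0.01  1.03] turn [-0.001  0.001  0.002]
[318.33148248 194.8027532 ]
```

View pics/w2.png

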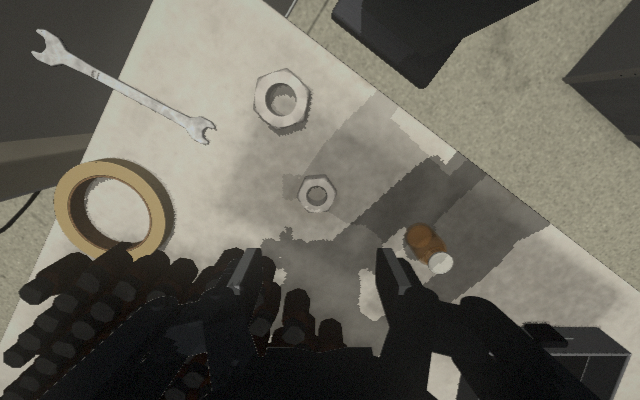

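The wrist view shows the small nut at (317,194), right where it was predicted, and the larger one at (282,100). Now I measure its flats on the plane of its top face.

Run:
```python
from h import *
d=load("w2.pkl"); T=load("top0.pkl")
g=cv2.cvtColor(d["img"],cv2.COLOR_RGB2GRAY)[165:225,285:350]
print(g[::3,::3])
for th in (165,180,190):
    m=((g>th)*255).astype(np.uint8); n,l,st,ce=cv2.connectedComponentsWithStats(m)
    best=[i for i in range(1,n) if 100<st[i,4]<2500 and abs(ce[i]-[32,29]).max()<12]
    for i in best:
        c=max(cv2.findContours((l==i).astype(np.uint8),cv2.RETR_EXTERNAL,cv2.CHAIN_APPROX_NONE)[0],key=cv2.contourArea)[:,0]
        c=cv2.convexHull(c)[:,0]
        P=np.array([plane(d,p+[285,165],18)[:2] for p in c]); (cx,cy),(w,h),a=cv2.minAreaRect(P.astype(np.float32))
        # support widths
        an=np.arange(0,180,2); W=[np.ptp(P@[np.cos(np.radians(t)),np.sin(np.radians(t))]) for t in an]
        f=np.sum(np.array(W)*np.exp(6j*np.radians(an)))
        print(th,st[i],"ctr",cx,cy,(P.max(0)+P.min(0))/2,"W",min(W),max(W),"corner dir",np.degrees(np.angle(f))/6, "flat normal +30")
```

```text
[[141 141 141 143 145 143 146 145 131 120 118 118 120 122 122 119 124 125
  127 130 134 130]
 [143 143 145 142 145 147 145 144 126 121 119 117 118 123 120 121 122 122
  126 128 132 128]
 [141 141 139 144 147 145 146 125 126 124 121 115 117 119 125 124 125 129
  126 127 127 123]
 [136 124 124 142 141 142 128 123 122 124 118 110  99  94 122 122 126 125
  126 129 124 125]
 [122 126 125 124 119 121 114  94  97  95  93  96 103 105  93 121 123 125
  121 122 120 121]
 [123 125 124 118 115 117  89 129 161 153 151 153 168 158 100 108 119 120
  117 120 121 124]
 [121 120 121 118 115 114 116 157 161 151 150 154 158 153 153  87 117 121
  118 119 123 122]
 [122 118 115 112 112  91 149 152 154 116  73  73 143 151 149 149  78 118
  121 124 124 120]
 [120 118 111 113 113 130 153 153  75 115 112 112 112  81 149 150 114 105
  120 126 126 127]
 [124 118 110 109 102 149 153 133 105 115 113 110 110 114 143 148 148  89
  117 123 128 124]
 [120 113 112 112  93 149 151  96 111 112 113 108 107 113 114 147 143  99
  116 122 124 123]
 [116 115 112 118 105 145 148 123  82 107 111 110 108  86 134 149 142 106
  111 120 122 118]
 [132 131 129 127 127 114 149 150  82  90  92  93  89  81 151 150 124 108
  116 123 122 117]
 [134 128 127 127 129 129 152 153 148  86  92  92  95 149 147 150 111 113
  119 122 121 117]
 [136 134 128 126 124 124 132 171 142 145 150 149 145 144 140 100 112 121
  122 119 120 116]
 [145 138 133 131 126 129 132 107 158 161 167 173 148 133  96 111 117 118
  123 123 120 119]
 [140 140 139 136 133 128 128 127 129 128 131 130 129 123 127 129 117 117
  120 123 122 115]
 [138 140 140 138 138 128 126 128 128 129 129 129 125 122 130 136 132 123
  122 124 119 116]
 [141 144 140 143 142 134 130 135 135 134 130 129 126 125 135 139 136 142
  142 118 118 121]
 [140 144 141 142 140 138 132 137 141 142 137 135 131 130 138 140 138 140
  139 138 129 123]]
```

Run:
```python
from h import *
d=load("w2.pkl")
g=cv2.cvtColor(d["img"],cv2.COLOR_RGB2GRAY)[165:225,285:350]
for th in (136,139,142):
    m=((g>th)*255).astype(np.uint8); n,l,st,ce=cv2.connectedComponentsWithStats(m,connectivity=4)
    for i in range(1,n):
        if not(250<st[i,4]<1500 and abs(ce[i]-[32,29]).max()<6): continue
        c=cv2.convexHull(max(cv2.findContours((l==i).astype(np.uint8),cv2.RETR_EXTERNAL,cv2.CHAIN_APPROX_NONE)[0],key=cv2.contourArea))[:,0]
        P=np.array([plane(d,p+[285,165],18)[:2] for p in c])
        an=np.arange(0,180,2); W=np.array([np.ptp(P@[np.cos(np.radians(t)),np.sin(np.radians(t))]) for t in an])
        f=np.sum(W*np.exp(6j*np.radians(an)))
        print(th,st[i],"ctr",(P.max(0)+P.min(0))/2,"W",W.min(),W.max(),"corner dir",np.degrees(np.angle(f))/6,"min at",an[np.argsort(W)[:6]])
```

```text
136 [ 14  13  35  35 560] ctr [470.28360966 -12.43128602] W 31.70957130978043 34.49042968752701 corner dir 12.090682190937263 min at [100 102 104  98  96 106]
139 [ 14  14  35  34 541] ctr [470.15688504 -12.28218947] W 31.70957130978043 33.960115711169124 corner dir 6.6672718484795785 min at [100 102 156 158 104  98]
142 [ 14  14  35  34 506] ctr [470.15688504 -12.28218947] W 31.396100233899972 33.960115711169124 corner dir 6.834042251430151 min at [100  98 102 104 106  96]
```

Run:
```python
from h import *
to([470,-12,4],189)
T,d=load("top0.pkl"),load("w2.pkl"); print(tri([(T,(396.2,229.3)),(d,(316.8,195.5))]))
```

```text
now [469.5 -10.6 140.3] [-1.799e+02  1.000e-01 -1.453e+02] F [-1.  -0.2  0. ] t 5.5 gap 59.2
shift [ 0.06 -0.13 13.63] turn [-0.001  0.002  0.449]
(array([469.45533016, -11.71401608,  18.58190462]), [np.float64(0.7862962764560704), np.float64(0.7862962764560457)])
```

```bash
python3 -m handwheel '{"series": [[[0,-0.1,3,0,0,0.15,0.7],[0,-0.1,6,0,0,0.3,0.7],[0,-0.1,9,0,0,0.449,0.7],[0,-0.1,11.5,0,0,0.449,0.7],[0,-0.1,13,0,0,0.449,0.7],[0,-0.1,13.6,0,0,0.449,0.7],[0,-0.1,13.6,0,0,0.449,0.7],[0,-0.1,13.6,0,0,0.449,0.7]]]}' 40; python3 -m handwheel '{"series": [[[0,0,0,0,0,0,0.2],[0,0,0,0,0,0,0.2],[0,0,0,0,0,0,0.2],[0,0,0,0,0,0,0.2],[0,0,0,0,0,0,0.2]]]}' 40
```

```text
time: 6.5
tool_pos: [470.5, -12.3, 4.4]
tcp_rot: [-180.0, 0.1, -171.1]
ft_force: [-0.2, -0.1, 0.4]
finger_gap: 60.1
grip_force: 0.0
time: 7.12
tool_pos: [470.3, -12.4, 4.1]
tcp_rot: [-180.0, 0.1, -171.1]
ft_force: [-0.4, -0.8, 5.5]
finger_gap: 32.7
grip_force: 40.4
```

```bash
python3 -m handwheel '{"series": [[[0,0,-2,0,0,0,0.2],[0,0,-6,0,0,0,0.2],[0,0,-11,0,0,0,0.2],[0,0,-15,0,0,0,0.2],[0,0,-15,0,0,0,0.2],[0,0,-15,0,0,0,0.2]]]}' 40; python3 -c "
from h import *
to([502,319,150],214.6)"
```

```text
time: 7.88
tool_pos: [469.0, -12.2, 152.4]
tcp_rot: [180.0, -0.1, -171.1]
ft_force: [-0.1, -0.1, -2.6]
finger_gap: 32.3
grip_force: 40.2
now [469.  -12.2 152.4] [ 1.800e+02 -1.000e-01 -1.711e+02] F [-0.1 -0.1 -2.6] t 7.88 gap 32.3
shift [-8.38 32.21  0.24] turn [ 0.001 -0.001 -0.449]
```

```bash
python3 -m handwheel '{"series": [[[-1,4,0,0,0,0,0.2],[-2,9,0,0,0,-0.1,0.2],[-4,14,0,0,0,-0.2,0.2],[-5,19,0,0,0,-0.3,0.2],[-6.5,24,0,0,0,-0.4,0.2],[-7.5,29,0,0,0,-0.449,0.2],[-8.4,32.2,0,0,0,-0.449,0.2],[-8.4,32.2,0,0,0,-0.449,0.2],[-8.4,32.2,0,0,0,-0.449,0.2],[-8.4,32.2,0,0,0,-0.449,0.2],[-8.4,32.2,0,0,0,-0.449,0.2]]]}' 40; python3 -c "
from h import *
to([502,319,12.5],214.6)
from bench import eyes
d=eyes.snapshot('side'); pickle.dump(d,open('side2.pkl','wb')); cv2.imwrite('pics/side2.png',cv2.resize(d['img'][100:300,220:420,::-1],(600,600),interpolation=cv2.INTER_CUBIC))"
```

```text
time: 9.25
tool_pos: [502.9, 317.9, 153.2]
tcp_rot: [-180.0, -0.0, -145.5]
ft_force: [0.3, 0.1, -1.3]
finger_gap: 32.4
grip_force: 40.2
now [502.9 317.9 153.2] [-180.    -0.  -145.5] F [ 0.3  0.1 -1.3] t 9.25 gap 32.4
shift [1.000e-02 1.400e-01 1.407e+01] turn [-0.    -0.    -0.001]
```

View pics/side2.png

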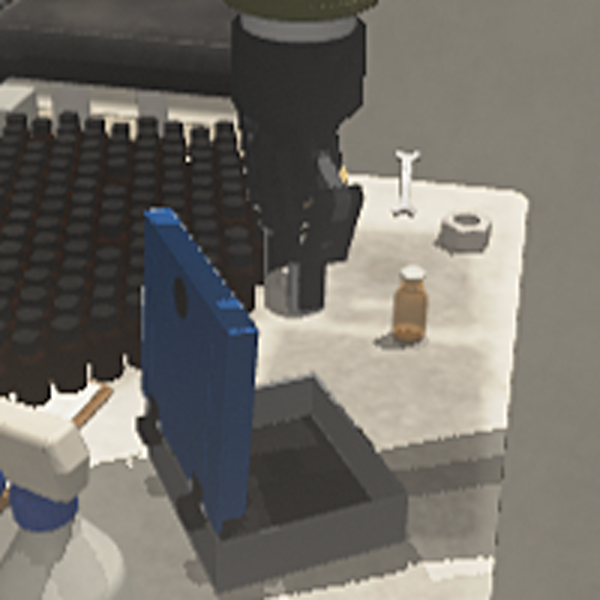

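The crop shows the nut in the fingers at (293,300), above the case and clear of the open lid. The plugged bottle is untouched at (410,305). Lowering and releasing.

```bash
python3 -m handwheel '{"series": [[[0,0.1,4,0,0,0,0.2],[0,0.1,8,0,0,0,0.2],[0,0.1,11,0,0,0,0.2],[0,0.1,13,0,0,0,0.2],[0,0.1,14,0,0,0,0.2],[0,0.1,14.1,0,0,0,0.2],[0,0.1,14.1,0,0,0,0.2],[0,0.1,14.1,0,0,0,0.2]]]}'; python3 -m handwheel '{"series": [[[0,0,0,0,0,0,0.6],[0,0,0,0,0,0,0.6],[0,0,0,0,0,0,0.6],[0,0,0,0,0,0,0.6]]]}'
```

```text
time: 10.3
tool_pos: [503.0, 320.2, 13.6]
tcp_rot: [-180.0, 0.1, -145.4]
ft_force: [-0.2, -0.3, -1.9]
finger_gap: 32.6
grip_force: 40.2
time: 10.8
tool_pos: [502.2, 319.7, 12.4]
tcp_rot: [-180.0, 0.0, -145.4]
ft_force: [-0.2, -0.1, 0.0]
finger_gap: 51.1
grip_force: 0.0
```

```bash
python3 -m handwheel '{"series": [[[0,0,-3,0,0,0,0.6],[0,0,-8,0,0,0,0.6],[3,0,-14,0,0,0,0.6],[7,0,-19,0,0,0,0.3],[12,0,-24,0,0,0,0],[16,0,-24,0,0,0,0],[16,0,-24,0,0,0,0],[16,0,-24,0,0,0,0]]]}'
python3 - <<'E'
from h import *
from bench import eyes
T0,S0=load("top0.pkl"),load("side0.pkl")
print("spray head",tri([(T0,(155,137)),(S0,(228,246))]))
d=eyes.snapshot("top"); pickle.dump(d,open("top1.pkl","wb"))
a=proj(d,[566.8,363.4,54]);print("hinge",a,"lid top pred",proj(d,[559,358,190]),"case",proj(d,[514,327,6]),"nut",proj(d,[502,319,24]))
cv2.imwrite("pics/top1.png",cv2.resize(d["img"][120:260,140:320,::-1],(720,560),interpolation=cv2.INTER_CUBIC))
to([611,394,255],214.6)
E
```

```text
time: 11.8
tool_pos: [370.8, 228.9, 252.5]
tcp_rot: [-180.0, 0.1, -145.4]
ft_force: [0.1, 0.5, 0.2]
finger_gap: -0.2
grip_force: 0.0
spray head (array([581.97502549, 544.67240469, 199.75696682]), [np.float64(3.923895626490284), np.float64(3.9238956264900615)])
hinge [248.97548544 172.30004542] lid top pred [241.26973677 159.09398218] case [263.25679508 198.68992001] nut [264.97124359 202.2287895 ]
now [370.9 229.  252. ] [ 180.    -0.  -145.4] F [ 0.7 -0.7 -0.3] t 11.85 gap -0.1
shift [-29.14  -0.06  -0.3 ] turn [ 0. -0.  0.]
```

View pics/top1.png

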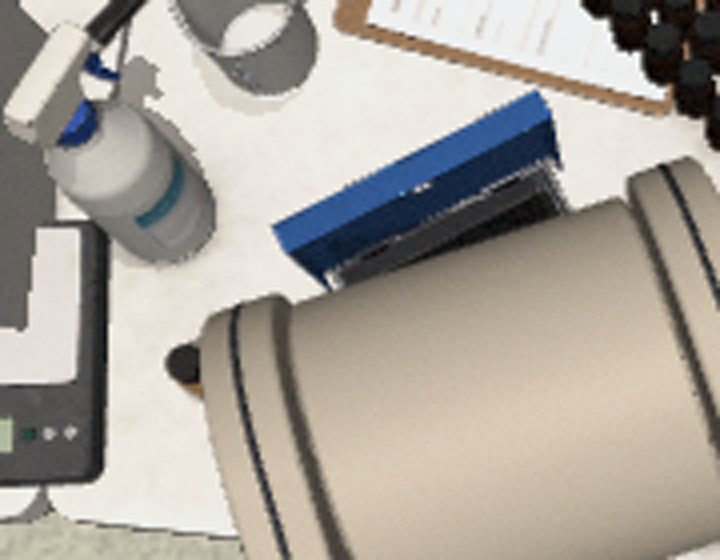

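The top view shows the lid standing upright (crop 275-555, 95-270) and the spray bottle well clear, but the arm hides the nut. I check the nut in the wrist camera by a mask instead.

Run:
```python
from h import *
from bench import eyes
d=eyes.snapshot("wrist"); p=proj(d,[502,319,24]); print("pred",p)
x,y=np.round(p).astype(int); x0,y0=max(x-60,0),max(y-60,0); g=cv2.cvtColor(d["img"],cv2.COLOR_RGB2GRAY)[y0:y+60,x0:x+60]; print(g.shape, g[::6,::6])
m=((g>110)*255).astype(np.uint8)
n,l,st,ce=cv2.connectedComponentsWithStats(m)
for i in range(1,n):
    if st[i,4]>80: print(st[i],(ce[i]+[x0,y0]).round(1),plane(d,ce[i]+[x0,y0],24).round(1))
```

```text
pred [318.07616982 280.73083797]
(120, 120) [[137 136 139 140 142 134  83  87  84 136  88  88 141 136 140 138 146 144
  140  94]
 [134 138 134 137 142 132  86  81  84 100  84  84 122 140 146 143 143 144
  142  95]
 [140 145 134 131 143 137  90  89  86  91  87  84  87  81  85  88 143 142
   88 102]
 [136 138 135 135  85  82  82  90  89  45  46  45  69  82  89  86  89  88
   97 107]
 [137 142  60  58  48  46  48  45  63  78  34  77  75  45  47  46  50  50
   52 106]
 [140  85  61  50  52  45  46  47  75  74  27  77  76  47  47  49  48  45
   52 100]
 [138  91  70  53  48  44  32  37  74  75  27  73  76  37  35  44  52  47
   55  74]
 [131 100  83  43  40  32  33  46  73  76  29  72  75  41  39  34  35  37
   48  90]
 [150 101  70  40  42  31  32  32  73  71  30  72  72  30  29  30  42  37
   43 104]
 [166 104  58  39  34  33  25  29  72  57  25  73  76  25  27  29  38  35
   47 167]
 [171 106  44  37  32  30  32  26  28 118  32 121  26  26  23  28  32  34
   45 174]
 [170 121  39  42  34  32  35  31  27  28  33  48  28  32  30  29  29  28
   44 177]
 [ 32  51  40  29  32  24  23  25  26  21  25  21  23  23  24  28  27  31
   43 180]
 [ 33  26  28  31  26  23  22  20  24  15  25  19  23  19  18  25  27  25
   32  32]
 [ 32  25  30  24  20  23  22  19  23  15  18  21  18  15  22  22  19  23
   30  30]
 [ 34  27  24  24  21  22  18  20  17  16  20  17  19  24  18  26  22  22
   26  28]
 [ 26  38  27  24  17  24  22  20  19  21  22  19  12  22  15  20  19  24
   24  34]
 [ 28  26  28  22  26  21  17  11  12  16  21  13  18   9  18  20  22  24
   24  23]
 [ 27  19  23  22  17  18  18  23  15  19  38  15  13   6  11  14  21  21
   20  18]
 [ 22  22  26  22  21  13  18  15  14  15  55  21  13  16  16  13  19  19
   14  24]]
[  0   0  34  70 899] [268.7 241.3] [489.4 227.2  24. ]
[ 67   0  43  21 451] [349.8 226.6] [408.  306.6  24. ]
[113  33   7  42 201] [374.4 276.6] [450.3 382.   24. ]
```

```bash
python3 -m handwheel '{"series": [[[-4,0,-0.3,0,0,0,0],[-9,0,-0.5,0,0,0,0],[-14,0,-0.5,0,0,0,0],[-19,0,-0.5,0,0,0,0],[-24,0,-0.5,0,0,0,0],[-24,0,-0.5,0,0,0,0],[-24,0,-0.5,0,0,0,0]]]}'
python3 - <<'E'
from h import *
from bench import eyes
d=eyes.snapshot("wrist"); p=proj(d,[502,319,24]); print("pred",p)
cv2.imwrite("pics/w3.png",d["img"][:,:,::-1])
to([611,394,255],214.6)
E
```

```text
time: 12.78
tool_pos: [567.9, 365.2, 255.1]
tcp_rot: [180.0, -0.2, -145.4]
ft_force: [-0.6, 0.1, 0.1]
finger_gap: -0.5
grip_force: 0.0
pred [317.83446886 107.35920245]
now [567.8 365.  256.5] [ 1.800e+02 -1.000e-01 -1.454e+02] F [ 0.4 -0.   0.2] t 12.82 gap -0.2
shift [-5.2  -0.07  0.14] turn [ 0.    -0.001  0.   ]
```

View pics/w3.png

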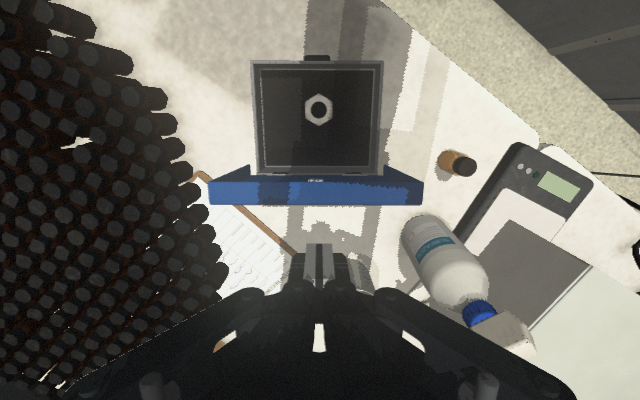

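The wrist view shows the nut lying inside the case at (318,109), right where predicted. The lid edge is at (316,205) and the capped bottle stands at (457,163). Now I go behind the lid and lower.

```bash
python3 -m handwheel '{"series": [[[-3,0,0,0,0,0,0],[-5,0,0,0,0,0,0],[-5,0,2,0,0,0,0],[-5,0,5,0,0,0,0],[-5,0,8,0,0,0,0],[-5,0,9.5,0,0,0,0],[-5,0,9.5,0,0,0,0],[-5,0,9.5,0,0,0,0]]]}'
python3 - <<'E'
from h import *
from bench import status
s=status.sense(); a=np.radians(34.6); ex=np.array([np.cos(a),np.sin(a)]); ey=np.array([-ex[1],ex[0]])
rel=np.array(s["tool_pos"][:2])-[566.8,363.4]; u0,v0,z0=rel@ex,rel@ey,s["tool_pos"][2]; print("u,v,z",u0,v0,z0,s["ft_force"],s["tcp_rot"])
for th in np.r_[np.arange(1.5,0.05,-0.1),0.05,0,-0.08]:
    rr=105+21*(1.5-th)/1.5; u=2*np.sin(th)-rr*np.cos(th)+11; z=54+rr*np.sin(th)+2*np.cos(th); print(round(th,2),"u,z",round(u,1),round(z,1),"tool x,z cm",round((u0-u)/10,2),round((z0-z)/10,2))
E
```

```text
time: 13.82
tool_pos: [609.7, 393.8, 164.1]
tcp_rot: [-180.0, 0.1, -145.4]
ft_force: [-0.1, 0.7, -0.7]
finger_gap: -0.3
grip_force: 0.0
u,v,z 52.535709795647605 0.6744227811414838 164.13355292619127 [-0.06673176  0.71086657 -0.6560806 ] [-1.79986930e+02  1.31878437e-01 -1.45380927e+02]
1.5 u,z 5.6 158.9 tool x,z cm 4.7 0.53
1.4 u,z -5.1 159.2 tool x,z cm 5.76 0.49
1.3 u,z -15.9 158.4 tool x,z cm 6.84 0.57
1.2 u,z -26.7 156.5 tool x,z cm 7.92 0.76
1.1 u,z -37.4 153.5 tool x,z cm 8.99 1.07
1.0 u,z -47.8 149.3 tool x,z cm 10.04 1.48
0.9 u,z -57.9 144.1 tool x,z cm 11.05 2.01
0.8 u,z -67.5 137.7 tool x,z cm 12.01 2.64
0.7 u,z -76.6 130.4 tool x,z cm 12.91 3.37
0.6 u,z -84.9 122.1 tool x,z cm 13.75 4.21
0.5 u,z -92.5 112.8 tool x,z cm 14.5 5.13
0.4 u,z -99.1 102.7 tool x,z cm 15.17 6.14
0.3 u,z -104.8 91.9 tool x,z cm 15.73 7.22
0.2 u,z -109.3 80.4 tool x,z cm 16.19 8.37
0.1 u,z -112.8 68.4 tool x,z cm 16.53 9.57
0.05 u,z -114.0 62.3 tool x,z cm 16.66 10.19
0.0 u,z -115.0 56.0 tool x,z cm 16.75 10.81
-0.08 u,z -115.9 45.8 tool x,z cm 16.84 11.83
```

```bash
python3 -m handwheel '{"series": [[[2.5,0,0.5,0,0,0,0],[4.2,0,0.5,0,0,0,0],[5.2,0,0.5,0,0,0,0],[6.3,0,0.5,0,0,0,0],[7.4,0,0.7,0,0,0,0],[8.5,0,0.9,0,0,0,0],[9.5,0,1.3,0,0,0,0],[10.5,0,1.7,0,0,0,0],[11.5,0,2.3,0,0,0,0],[12.5,0,3,0,0,0,0],[13.3,0,3.8,0,0,0,0],[13.3,0,3.8,0,0,0,0]]]}'
python3 - <<'E'
from h import *
from bench import eyes
to([472.2,299,57],214.6)
d=eyes.snapshot("side");cv2.imwrite('pics/side3.png',cv2.resize(d['img'][130:310,220:400,::-1],(540,540),interpolation=cv2.INTER_CUBIC))
E
```

```text
time: 15.32
tool_pos: [498.4, 317.2, 123.1]
tcp_rot: [180.0, -0.2, -145.4]
ft_force: [0.6, 0.0, 0.4]
finger_gap: -0.1
grip_force: 0.6
now [498.4 317.2 123.1] [ 180.    -0.2 -145.4] F [0.6 0.  0.4] t 15.32 gap -0.1
shift [ 3.17 -0.    6.61] turn [ 0.    -0.003  0.   ]
```

View pics/side3.png

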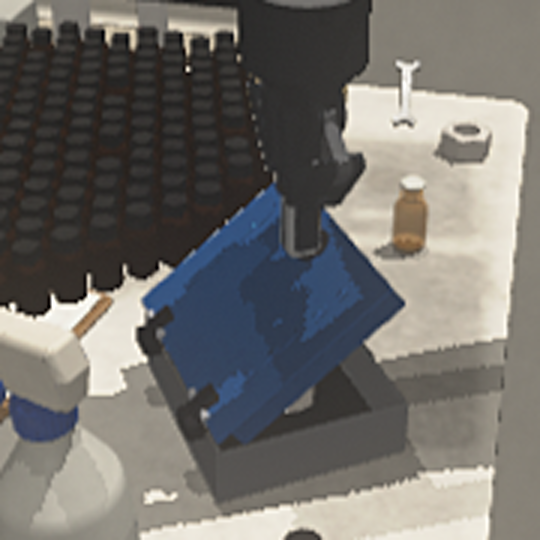

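The crop shows the lid about half shut with the fingertip on the mark at (300,250). The nut shows under the lid at (300,400), inside the case. Continuing the arc to the full press.

```bash
python3 -m handwheel '{"series": [[[1,0,1,0,0,0,0],[1.7,0,2,0,0,0,0],[2.2,0,3.1,0,0,0,0],[2.7,0,4.3,0,0,0,0],[3,0,5.4,0,0,0,0],[3.1,0,6.1,0,0,0,0],[3.2,0,6.7,0,0,0,0],[3.2,0,7.1,0,0,0,0],[3.2,0,7.4,0,0,0,0],[3.2,0,7.6,0,0,0,0],[3.2,0,7.6,0,0,0,0]]]}'
```

```text
time: 16.75
tool_pos: [473.3, 299.8, 48.1]
tcp_rot: [180.0, -0.0, -145.4]
ft_force: [-0.0, 0.3, 2.7]
finger_gap: 0.2
grip_force: 1.1
```

```bash
python3 -m handwheel '{"series": [[[0,0,0.1,0,0,0,0],[0,0,0.2,0,0,0,0],[0,0,0.25,0,0,0,0],[0,0,0.25,0,0,0,0]]]}'
```

```text
time: 17.25
tool_pos: [473.4, 299.8, 46.6]
tcp_rot: [-180.0, 0.0, -145.4]
ft_force: [-3.7, -1.0, 10.4]
finger_gap: 0.1
grip_force: 5.0
```

```bash
python3 -m handwheel '{"series": [[[0,0,0.1,0,0,0,0],[0,0,0.1,0,0,0,0],[0,0,0.1,0,0,0,0]]]}'; python3 -m handwheel '{"series": [[[0,0,-0.5,0,0,0,0],[0,0,-1,0,0,0,0],[0,0,-2,0,0,0,0],[0,0,-5,0,0,0,0],[3,0,-10,0,0,0,0],[8,0,-15,0,0,0,0],[12,0,-18,0,0,0,0],[14,0,-18,0,0,0,0],[14,0,-18,0,0,0,0],[14,0,-18,0,0,0,0],[14,0,-18,0,0,0,0],[14,0,-18,0,0,0,0]]]}'
python3 - <<'E'
from h import *
from bench import eyes
d=eyes.snapshot("side"); S=load("side0.pkl"); df=np.abs(d["img"].astype(int)-S["img"]).max(2)
print("lid/case region diff vs start", [(df[205:300,262:362]>t).mean().round(3) for t in (25,60)], "cap bottle",(df[300:350,305:335]>40).mean(),"plug",(df[186:218,346:366]>40).mean())
hsv=cv2.cvtColor(d["img"],cv2.COLOR_RGB2HSV); m=cv2.inRange(hsv,(95,120,40),(125,255,255)); k=np.zeros_like(m);k[150:290,255:368]=m[150:290,255:368]
c=max(cv2.findContours(k,cv2.RETR_EXTERNAL,cv2.CHAIN_APPROX_NONE)[0],key=cv2.contourArea); print(cv2.approxPolyDP(cv2.convexHull(c),6,True)[:,0].tolist())
E
```

```text
time: 17.62
tool_pos: [473.5, 299.9, 46.1]
tcp_rot: [-180.0, 0.0, -145.4]
ft_force: [-4.9, -2.0, 14.4]
finger_gap: -0.3
grip_force: 7.2
time: 19.12
tool_pos: [358.2, 220.4, 224.2]
tcp_rot: [180.0, -0.1, -145.4]
ft_force: [0.2, 0.6, 0.4]
finger_gap: -0.0
grip_force: 0.0
lid/case region diff vs start [np.float64(0.269), np.float64(0.03)] cap bottle 0.0 plug 0.08125
[[328, 217], [296, 262], [282, 257], [268, 231]]
```

The lid's back corners match the start, but the arm's shadow affects the mask. I move the arm aside and measure again.

```bash
python3 -m handwheel '{"series": [[[4,4,-2,0,0,0,0],[6,9,-4,0,0,0,0],[6,14,-5,0,0,0,0],[6,19,-5,0,0,0,0],[6,22,-5,0,0,0,0],[6,22,-5,0,0,0,0],[6,22,-5,0,0,0,0]]]}'
python3 - <<'E'
from h import *
from bench import eyes
for n,box in (("side",(255,150,368,290)),("top",(205,140,312,250))):
    d=eyes.snapshot(n); S=load(n+"0.pkl"); x0,y0,x1,y1=box
    for q in (S,d):
        hsv=cv2.cvtColor(q["img"],cv2.COLOR_RGB2HSV); m=cv2.inRange(hsv,(95,100,15),(128,255,255)); k=np.zeros_like(m);k[y0:y1,x0:x1]=m[y0:y1,x0:x1]
        c=max(cv2.findContours(k,cv2.RETR_EXTERNAL,cv2.CHAIN_APPROX_NONE)[0],key=cv2.contourArea); print(n,cv2.contourArea(c),cv2.approxPolyDP(cv2.convexHull(c),6,True)[:,0].tolist())
    # bottles: image shift by phase correlation of patches
    for b,(cx,cy) in (("cap",(321,324) if n=="side" else (189,212)),("plug",(357,202) if n=="side" else (350,232))):
        t=S["img"][cy-12:cy+12,cx-9:cx+9]; w=d["img"][cy-26:cy+26,cx-23:cx+23]; R=cv2.matchTemplate(w,t,cv2.TM_CCOEFF_NORMED); _,v,_,l=cv2.minMaxLoc(R); print(b,round(v,2),l,"(14,14)=unmoved")
E
```

```text
time: 20.05
tool_pos: [184.0, 366.9, 274.5]
tcp_rot: [-180.0, -0.0, -145.4]
ft_force: [-0.5, -0.3, 1.2]
finger_gap: 0.1
grip_force: 0.0
side 3175.0 [[360, 257], [292, 276], [268, 229], [327, 216]]
side 3169.5 [[360, 257], [292, 276], [268, 229], [327, 216]]
cap 1.0 (14, 14) (14,14)=unmoved
plug 0.96 (14, 14) (14,14)=unmoved
top 3437.5 [[277, 158], [303, 205], [246, 236], [220, 187]]
top 3435.0 [[277, 158], [303, 205], [246, 236], [220, 187]]
cap 0.99 (14, 14) (14,14)=unmoved
plug 1.0 (14, 14) (14,14)=unmoved
```

The lid corners are identical to the start in both views, and neither bottle has moved. Handing in.

```bash
python3 -c "
from bench import r
print(r.hand_in())"
```

```text
the job is handed in; nothing more can be done
None
```

The smaller union nut is in the case, the lid is latched shut, both bottles stand where they were, and the job was handed in at about 20 s; the hand-in call did not return a verdict.

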